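# Lay out the culture-reading place

## Robot

A 6-joint arm with a two-finger parallel gripper is mounted at the origin on the work surface. World frame = base frame: x ahead of the robot, y to its left, z up, the work surface at z = 0. Lengths are in m, angles in rad, forces in N, time in s.
With the tool pointing down it reaches from about 0.425 to 1.125 m from the base axis. Payload 14.9 kg.
Tool frame: the origin (TCP) lies at the very end of the fingers, on their centre line; the grasp point (between the pads) lies 19 mm behind it (bot.grip_depth is the distance from the TCP to the grasp point, in m); z points along the fingers, y is the line along which they close (so a half turn about z gives the same grasp; the last joint's range is limited). The gripper opens to 91 mm and grips with 3 to 60 N. Pads are 32 mm wide; open, the fingers measure 118 mm over their backs; the gripper's body (76 mm by 178 mm) begins 60 mm behind the grasp point.
Start: joints at [-1.252, 0.379, 1.734, -0, 1.028, -0.033], TCP at [0.241, -0.657, 0.214] pointing down, gripper open.
Joint ranges: [-2.77, 2.77], [-0.74, 2.19], [0, 2.66], [-1.06, 4.2], [0.31, 2.87], [-3.08, 3.08]. Speed limits (rad/s): [1.89, 1.89, 2.39, 3.14, 3.14, 3.14].

## Interface

Orientations are given as a 3x3 rotation matrix whose columns are the frame's x, y, z axes.
In Python, from plant import bot gives the robot as it stands.
- The arm moves only by the tool arm_command, never from a script. Its argument "increments" is a list of rows, each an object with "slide": the shift along the tool's x, y, z in units of 60 mm (1.0 is 60 mm), a list of three; "turn": the turn, a rotation vector about the tool's x, y, z in units of 5 degrees (1.0 is 5 degrees), a list of three. In form: [{"slide": [x, y, z], "turn": [ax, ay, az]}, ...]. A call has 1 to 20 rows; each row is the pose to reach, as a shift and turn from the pose commanded when the call began, along the tool's axes at that moment; what a row does not reach only later rows make up. A row lasts 1/8 s, in which the tool goes at most 62.5 mm and 10.7 degrees, less where a joint would pass 70% of its speed; a pose out of reach is approached as far as the arm can. A call with a gripper value outside its range is refused whole. "grip" is the opening, from 0 (shut) to 1 (fully open), set as the call begins (left out, the last holds). The fingers move at their own pace and stop on an object; the grip force is fixed at half the most. Time passes only in rows, so rows that repeat a pose let the fingers close. It gives the time, the measured TCP pose, the force, the opening and the grip force at its end, in the units of the state.
- bot.sense(): the state, without advancing time (a new reading comes with each control period).
- bot.grab_frame(name): name is "side" or "top" or "wrist"; returns a dict with "color" (420x560x3 uint8, red, green, blue), "z_map" (420x560 float32, m along the optical axis (not along the pixel's ray), 0 where there is no reading), "intrinsics" (3x3 intrinsics, pixels), "k1" (the pictures are not rectified: a ray, as slopes to the right and down, at radius r is drawn at 1 + k1 r^2 times it, then the intrinsics apply), "rvec" (rotation vector, rad) and "tvec" (3), from world to camera coordinates, as OpenCV has them; the wrist camera has in their place "mount" (4x4, takes a point from camera to tool coordinates, whose origin is the TCP and whose axes are the flange's). Camera axes: x right, y down, z forward; pixel columns grow to the right and rows downward; lengths in m; the calibration is good to about 2 mm. A picture is of the moment at which its call begins: read the wrist's pose just before it.
- bot.job_done(): hands the job in; it is judged then, once.
The state is a dict: "clock": time; "joint_positions": joint angles; "qd": joint speeds; "joint_efforts": joint torques, N m; "position": TCP position; "orientation": TCP orientation; "ft_force": force on the tool from outside, world axes, zero at the start; "ft_torque": the same for the moment, N m; "width": opening from 0.0 (shut) to 1.0 (fully open); "gripper_force": force on a finger pad.
Only numpy, scipy, OpenCV 4.12 (cv2) and the standard library are available. Lean on these libraries where they do the work, as an engineer would, in place of code of your own. Each camera call takes 0.05 s, during which the arm holds its last target. There are 200 camera calls.

## Task

Set out the reading place around the light plate: stand the large culture dish in the middle of the light plate's white disc and the small culture dish centred on top of the large one; stand the tall dropper bottle on the bench straight behind the light plate (the side away from its switch) with about 3 cm clear between them, and the short dropper bottle on the bench halfway between the light plate and the slide warmer, in line with their centres. Keep dishes and bottles upright throughout, and leave the conical flask standing where it is.

Things in the scene. Friction and masses are not known exactly. Their poses are not given: they have to be found in the camera images.
- large_dish_mid (a point): the large culture dish: a closed round flat dish, pale clear rim with red-brown agar showing through the lid, 60 mm across and 15 mm high, 30 to 55 g, loose. The point is its centre, half-way up (7.5 mm over its underside); z is up.
- small_dish_mid (a point): the small culture dish: the same make as the large one but 35 mm across and 14 mm high, 15 to 27 g, loose. The point is its centre, half-way up (7 mm over its underside); z is up.
- tall_bottle_mid (a point): the tall dropper bottle: round amber glass body 36 mm across with a paper band, black cap 24 mm across and small rubber teat; 100 mm high in all, of which the straight body is the lowest 68 mm and the cap lies 74 to 90 mm up; about 0.1 kg, loose, standing on the bench. The point is on its axis, 50 mm over its underside; z is up.
- short_bottle_mid (a point): the short dropper bottle: like the tall one, 36 mm across, but 60 mm high in all, of which the straight body is the lowest 28 mm and the black cap (24 mm across) lies 34 to 50 mm up; about 0.06 kg, loose, standing on the bench. The point is on its axis, 30 mm over its underside; z is up.
- plate_top (a point): the light plate, fixed: a square grey box with a black top, 120 by 120 mm and 25 mm high, with a flush white disc 80 mm across in the middle of its top. The point is the centre of the disc, on the top face, 25 mm over the bench. Its x axis points to the light plate's back, away from the small white switch and steel button along the front edge of its top (the front faces roughly towards the robot); y to its left, seen from the switch side; z up.
- warmer_top (a point): the slide warmer, fixed: a white box with an aluminium top that carries three glass slides, 90 mm (x) by 100 mm (y) and 40 mm high. It stands to the left or the right of the light plate, square with it, centres 270 mm apart along the light plate's y axis (a white test tube rack with short tubes, 74 mm high, stands on the other side likewise). The point is the centre of its top face, 40 mm over the bench.
- flask_mid (a point): a stoppered glass conical flask, 64 mm across the foot and 106 mm high, loose, standing between the robot and the light plate; to be left where it is. The point is on its axis, half-way up (53 mm); z is up.
There are look-alikes about, which are no part of the job. What is shaped like the part that bears large_dish_mid but grey or turquoise is not meant.

How it is judged:
At the end, for the whole second after the job is handed in: Large dish flat on the plate within 12 mm of the disc centre; small dish on it, centres within 11 mm; tall bottle 15-45 mm behind the plate, 15 mm off its midline at most; short bottle under 150 mm from both centres, 15 mm off their line; all upright, at rest; flask within 25 mm of its start (horizontal distance between large_dish_mid and plate_top below 0.012 m and z of large_dish_mid in the frame of plate_top between 0.004 and 0.011 m and horizontal distance between small_dish_mid and large_dish_mid below 0.011 m and z of small_dish_mid in the frame of large_dish_mid between 0.011 and 0.018 m and x of tall_bottle_mid in the frame of plate_top between 0.093 and 0.123 m and y of tall_bottle_mid in the frame of plate_top between -0.015 and 0.015 m and height (world z) of tall_bottle_mid between 0.045 and 0.055 m and x of short_bottle_mid in the frame of plate_top between -0.015 and 0.015 m and horizontal distance between short_bottle_mid and plate_top below 0.15 m and horizontal distance between short_bottle_mid and warmer_top below 0.15 m and height (world z) of short_bottle_mid between 0.025 and 0.035 m and angle between each of large_dish_mid, small_dish_mid, tall_bottle_mid, short_bottle_mid, flask_mid's own z axis and vertical below 0.1 rad and linear speed of each of large_dish, small_dish, tall_bottle, short_bottle below 0.02 m/s and angular speed of each of large_dish, small_dish, tall_bottle, short_bottle below 0.3 rad/s and distance of flask_mid from where it was at the start of the episode below 0.025 m); the robot touches nothing.
It fails at once if a dish or bottle is tipped by more than 0.7 rad (angle between any of large_dish_mid, small_dish_mid, tall_bottle_mid, short_bottle_mid's own z axis and vertical above 0.7 rad).
It fails at once if the flask is tipped by more than 0.5 rad or moved by more than 40 mm (angle between flask_mid's own z axis and vertical above 0.5 rad or distance of flask_mid from where it was at the start of the episode above 0.04 m).
It also fails if it takes over 115 s, if anything falls off the work surface, if the arm or the gripper's body presses on something with over 40 N, if the wrist force passes 120 N, or if a joint passes its speed limit or range.

## Working session

There is one attempt and no reset: what is moved stays moved. The work goes in short steps, Python scripts to look and compute and a tool call to move; the robot and the scene stay as the last step left them, time stands still between calls to the robot, and variables do not carry over. Pictures are saved under pics/ and viewed, at most 14 in all, crops included, and the job is handed in when it is done.

Besides the shell and the picture viewer there is one more tool, called after "Emit:" as a command line: name --argument value ..., lists and objects as JSON in quotes. arm_command: Moves the arm, as the interface text tells. Its arguments: {"type":"object","properties":{"increments":{"type":"array","items":{"type":"object","properties":{"slide":{"type":"array","items":{"type":"number"}},"turn":{"type":"array","items":{"type":"number"}}}}},"grip":{"type":"number"}},"required":["increments"]}

```bash
mkdir -p pics; ls; cat > h.py <<'E'
import numpy as np, cv2, pickle
from plant import bot
def grab(name, png=None):
    s=bot.sense(); f=bot.grab_frame(name); f['sense']=s
    if png: cv2.imwrite('pics/'+png, f['color'][:,:,::-1])
    if name=='wrist':
        T=np.eye(4);T[:3,:3]=np.array(s['orientation']);T[:3,3]=s['position']
        M=T@np.array(f['mount'])
        f['R']=M[:3,:3]; f['o']=M[:3,3]
    else:
        R=cv2.Rodrigues(np.array(f['rvec'],float))[0]; f['R']=R.T; f['o']=-R.T@np.array(f['tvec'],float).ravel()
    return f
def rays(f,uv):
    uv=np.asarray(uv,float).reshape(-1,1,2)
    p=cv2.undistortPoints(uv,np.array(f['intrinsics'],float),np.array([f['k1'],0,0,0,0.]),).reshape(-1,2)
    return np.c_[p,np.ones(len(p))]
def onplane(f,uv,z):
    d=rays(f,uv)@f['R'].T
    return f['o']+d*((z-f['o'][2])/d[:,2])[:,None]
def depthpts(f,uv):
    uv=np.asarray(uv,int).reshape(-1,2)
    return f['o']+(rays(f,uv)*f['z_map'][uv[:,1],uv[:,0]][:,None])@f['R'].T
E
python3 - <<'E'
from h import *
for n in ['side','top','wrist']:
    f=grab(n,n+'0.png'); pickle.dump({k:v for k,v in f.items()},open(n+'0.pkl','wb')); print(n,f['o'],f['R'][:,2],f['k1'],np.array(f['intrinsics']).tolist())
print(bot.sense())
E
```

```text
pics
side [ 0.20173238 -0.57437562  0.48851768] [ 0.41429163  0.73488602 -0.53694039] 0.014324283717908459 [[445.60119529461934, 0.0, 280.20373359919677], [0.0, 445.60119529461934, 209.8864594877895], [0.0, 0.0, 1.0]]
top [0.43606954 0.01788849 0.80556252] [ 0.13964606  0.02454646 -0.98989719] 0.031707585689669145 [[393.0445748276014, 0.0, 283.5280632727281], [0.0, 393.0445748276014, 203.92445597007722], [0.0, 0.0, 1.0]]
wrist [ 0.30524492 -0.63339037  0.38364318] [-0.22837976 -0.08181518 -0.97012832] -0.062300006074200505 [[340.45629923435416, 0.0, 272.4117040236761], [0.0, 340.45629923435416, 213.22812297566963], [0.0, 0.0, 1.0]]
{'clock': 0.15, 'joint_positions': array([-1.25229284e+00,  3.79260422e-01,  1.73467900e+00, -3.48200883e-05,
        1.02848786e+00, -3.32898278e-02]), 'qd': array([ 1.08469130e-03, -1.77102547e-03,  3.69525381e-04,  1.24675617e-03,
       -4.45998799e-05, -1.26782340e-03]), 'joint_efforts': array([-3.87654645e-04, -7.64116859e+01, -4.34655833e+01,  6.50583697e-02,
        4.09931433e-02, -4.53137056e-05]), 'position': array([ 0.24110184, -0.65683064,  0.21344225]), 'orientation': array([[ 9.38750083e-01,  3.44598605e-01, -2.89686660e-04],
       [ 3.44598726e-01, -9.38749756e-01,  7.83318577e-04],
       [-2.01279268e-06, -8.35166033e-04, -9.99999651e-01]]), 'ft_force': array([ 0.36599521, -0.72201597,  0.40910836]), 'ft_torque': array([-0.0095264 , -0.00831935,  0.02257413]), 'gripper_force': 0.0, 'width': 1.0008216341808913}
```

View pics/top0.png

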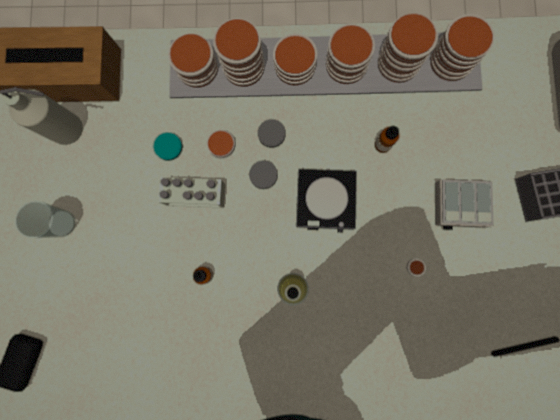

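View pics/side0.png

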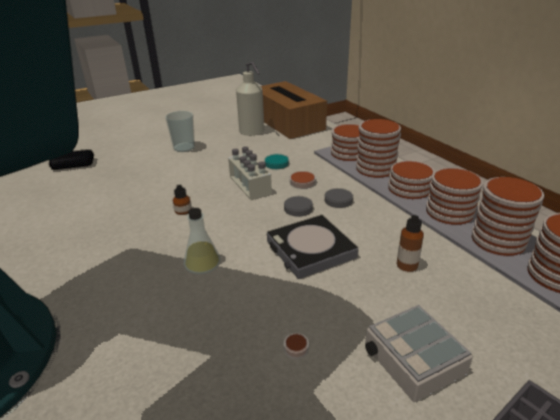

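The top view shows the large dish at (221,144), small dish (417,267), tall bottle (388,138), short bottle (203,275), flask (292,288), plate (327,198) and warmer (466,202). The side view shows the same layout, with the tall bottle at (410,245) and the short bottle at (181,202).

```bash
cat > m.py <<'E'
from h import *
def blob(f,box,fn):
    u0,v0,u1,v1=box; c=f['color'].astype(int)[v0:v1,u0:u1]
    m=fn(c).astype(np.uint8); n,l,s,ce=cv2.connectedComponentsWithStats(m)
    i=1+np.argmax(s[1:,4]); cn=cv2.findContours((l==i).astype(np.uint8),0,2)[0]; cn=max(cn,key=cv2.contourArea).reshape(-1,2)
    return cn+[u0,v0], s[i,4]
red=lambda c:(c[...,0]>c[...,1]*1.5)&(c[...,0]>60)
dark=lambda c:c.max(-1)<45
E
python3 - <<'E'
from m import *
t=pickle.load(open('top0.pkl','rb')); s=pickle.load(open('side0.pkl','rb'))
def circ(f,cn,z):
    P=onplane(f,cn,z)[:,:2]; (x,y),r=cv2.minEnclosingCircle(P.astype(np.float32)); e=cv2.fitEllipse(P.astype(np.float32)) if len(P)>5 else 0
    return np.round([x,y,2*r],4), np.round(e[0],4),np.round(e[1],4)
for n,f,box,z in [('large',t,(200,125,240,162),.015),('large_s',s,(285,170,320,190),.015),('small',t,(400,255,435,282),.014),('small_s',s,(275,330,315,356),.014)]:
    cn,a=blob(f,box,red); print(n,a,circ(f,cn,z))
# plate: white disc and black box
cn,a=blob(t,(302,174,352,222),lambda c:c.min(-1)>110); print('disc',a,circ(t,cn,.025))
cn,a=blob(t,(290,160,365,240),dark); r=cv2.minAreaRect(onplane(t,cn,.025)[:,:2].astype(np.float32)); print('plate',a,r)
cn,a=blob(s,(283,222,340,262),lambda c:c.min(-1)>110); print('disc side',a,circ(s,cn,.025))
# warmer by depth
def hmap(f):
    v,u=np.mgrid[0:420,0:560]; uv=np.c_[u.ravel(),v.ravel()]
    P=depthpts(f,uv).reshape(420,560,3); P[f['z_map']==0]=np.nan; return P
P=hmap(t); S=hmap(s)
print('bench z top/side',P[300,200],S[300,150],P[350:360,100:150,2].mean())
for nm,H,b,z0,z1 in [('warm',P,(430,165,505,235),.033,.05),('plate',P,(285,155,370,245),.018,.035),('warmS',S,(350,290,480,400),.033,.05),('plateS',S,(255,205,365,280),.018,.035)]:
    q=H[b[1]:b[3],b[0]:b[2]].reshape(-1,3); q=q[(q[:,2]>z0)&(q[:,2]<z1)]; print(nm,len(q),cv2.minAreaRect(q[:,:2].astype(np.float32)),np.median(q[:,2]))
for nm,H,b,hs in [('tall',P,(365,112,412,162),(.03,.074,.09)),('short',P,(185,258,222,292),(.01,.034,.05)),('flask',P,(265,262,320,315),(.02,.09,.106)),('tallS',S,(390,205,430,275),(.02,.065,.074,.09)),('shortS',S,(165,180,198,218),(.008,.034,.05)),('flaskS',S,(175,205,225,275),(.01,.06,.085,.105))]:
    q=H[b[1]:b[3],b[0]:b[2]].reshape(-1,3)
    print(nm,np.nanmax(q[:,2]))
    for lo,hi in zip(hs,hs[1:]+(.13,)):
        k=q[(q[:,2]>lo)&(q[:,2]<hi)]
        if len(k)>2: print('  ',lo,len(k),k.mean(0).round(4),k[:,:2].min(0).round(4),k[:,:2].max(0).round(4))
E
```

```text
large 467 (array([0.6783, 0.1681, 0.0522]), array([0.6783, 0.1678]), array([0.0498, 0.0501]))
large_s 193 (array([0.6772, 0.1662, 0.0505]), array([0.6776, 0.1661]), array([0.0473, 0.0485]))
small 138 (array([ 0.4183, -0.222 ,  0.0258]), array([ 0.4182, -0.2219]), array([0.024 , 0.0248]))
small_s 234 (array([ 0.4184, -0.2231,  0.0262]), array([ 0.4182, -0.2232]), array([0.0251, 0.0257]))
disc 1284 (array([ 0.5575, -0.0485,  0.0818]), array([ 0.5574, -0.0486]), array([0.0793, 0.0804]))
plate 1622 ((0.5570986270904541, -0.04821760579943657), (0.1145673468708992, 0.11408346891403198), 86.76141357421875)
disc side 957 (array([ 0.558 , -0.0485,  0.0803]), array([ 0.5579, -0.0489]), array([0.0758, 0.0789]))
bench z top/side [0.35795194 0.20776683 0.00094717] [ 0.27473323 -0.02165755 -0.00136867] nan
warm 2426 ((0.5420974493026733, -0.3177427351474762), (0.09880226850509644, 0.090998075902462), 86.63713836669922) 0.04083491279299878
plate 3519 ((0.5552539825439453, -0.04856637120246887), (0.12005989998579025, 0.1263781487941742), 86.83086395263672) 0.02527990547256398
warmS 4454 ((0.54137647
[... 1106 characters left out ...]
.1891] [ 0.6848 -0.154 ]
   0.074 167 [ 0.6656 -0.1756  0.0819] [ 0.6558 -0.1838] [ 0.6844 -0.1578]
   0.09 99 [ 0.6693 -0.1725  0.0943] [ 0.6587 -0.1821] [ 0.6808 -0.1602]
shortS 0.10831820129689979
   0.008 220 [0.4058 0.1873 0.022 ] [0.391  0.1788] [0.426  0.2057]
   0.034 109 [0.4069 0.1917 0.0417] [0.3948 0.1857] [0.4207 0.2123]
   0.05 160 [0.3883 0.0872 0.0853] [0.3665 0.0104] [0.4198 0.207 ]
flaskS 0.10831820129689979
   0.01 988 [0.3774 0.0217 0.0308] [ 0.3491 -0.01  ] [0.4243 0.1941]
   0.06 222 [0.3769 0.0128 0.0713] [0.3655 0.0057] [0.393  0.0282]
   0.085 171 [0.3776 0.0142 0.0953] [0.3665 0.0074] [0.3934 0.0336]
   0.105 79 [0.3797 0.0206 0.1065] [0.3694 0.0093] [0.3901 0.0313]
```

```bash
cat >> h.py <<'E'
from scipy.spatial.transform import Rotation as Ro
def plan(*wps):
    s=bot.sense(); R=np.array(s['orientation']); p=np.array(s['position'])
    print('t',round(s['clock'],2),'p',p.round(4),'yaw',round(np.degrees(np.arctan2(R[1,0],R[0,0])),1),'w',round(float(s['width']),3),'f',round(float(s['gripper_force']),1),'ft',np.round(s['ft_force'],1))
    for x,y,z,yaw in wps:
        c,sn=np.cos(np.radians(yaw)),np.sin(np.radians(yaw))
        T=np.array([[c,sn,0],[sn,-c,0],[0,0,-1.]])
        print((x,y,z,yaw),'slide',(R.T@(np.array([x,y,z])-p)/.06).round(2).tolist(),'turn',(np.degrees(Ro.from_matrix(R.T@T).as_rotvec())/5).round(2).tolist())
E
python3 -c "
from h import *
plan((.6705,-.170,.16,-3.3),(.6705,-.170,.03,-3.3))"
```

```text
t 0.15 p [ 0.2411 -0.6568  0.2134] yaw 20.2 w 1.001 f 0.0 ft [ 0.4 -0.7  0.4]
(0.6705, -0.17, 0.16, -3.3) slide [9.51, -5.15, 0.89] turn [-0.01, 0.0, 4.69]
(0.6705, -0.17, 0.03, -3.3) slide [9.51, -5.15, 3.06] turn [-0.01, 0.0, 4.69]
```

Emit:
arm_command --increments '[{"slide": [1,-0.5,0],"turn": [0,0,0.5]},{"slide": [2,-1,0],"turn": [0,0,1]},{"slide": [3,-1.6,0],"turn": [0,0,1.5]},{"slide": [4,-2.2,0],"turn": [0,0,2]},{"slide": [5,-2.7,0],"turn": [0,0,2.5]},{"slide": [6,-3.2,0.2],"turn": [0,0,3]},{"slide": [7,-3.8,0.4],"turn": [0,0,3.5]},{"slide": [8,-4.3,0.6],"turn": [0,0,4]},{"slide": [9,-4.9,0.8],"turn": [0,0,4.5]},{"slide": [9.51,-5.15,0.89],"turn": [0,0,4.69]},{"slide": [9.51,-5.15,0.89],"turn": [0,0,4.69]},{"slide": [9.51,-5.15,0.89],"turn": [0,0,4.69]},{"slide": [9.51,-5.15,0.89],"turn": [0,0,4.69]},{"slide": [9.51,-5.15,0.89],"turn": [0,0,4.69]}]' --grip 0.8

```text
clock: 1.9
position: [0.6698, -0.1716, 0.1608]
orientation: [[0.998, -0.059, 0.0], [-0.059, -0.998, -0.0], [0.0, 0.0, -1.0]]
ft_force: [0.3, 0.2, 0.5]
width: 0.8
gripper_force: 0.0
```

```bash
python3 -c "
from h import *
plan((.6705,-.170,.16,-3.3),(.6705,-.170,.03,-3.3)); grab('wrist','w1.png')"
```

```text
t 1.9 p [ 0.6698 -0.1716  0.1608] yaw -3.4 w 0.8 f 0.0 ft [0.3 0.2 0.5]
(0.6705, -0.17, 0.16, -3.3) slide [0.01, -0.03, 0.01] turn [0.0, -0.0, -0.01]
(0.6705, -0.17, 0.03, -3.3) slide [0.01, -0.03, 2.18] turn [0.0, -0.0, -0.01]
```

View pics/w1.png

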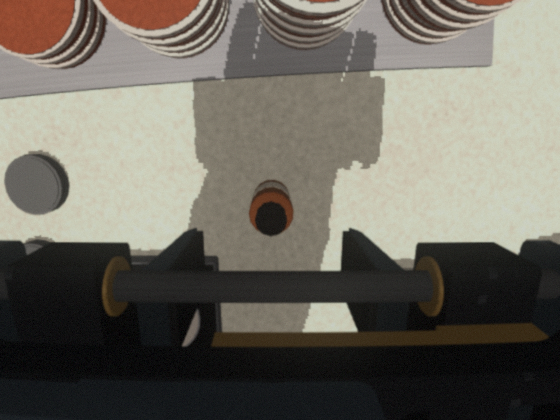

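The wrist view shows the bottle cap at (271,217), centred between the finger tips (about 203 and 343), so I go down.

Emit:
arm_command --increments '[{"slide": [0,0,0.5]},{"slide": [0.01,-0.02,1.0]},{"slide": [0.01,-0.02,1.5]},{"slide": [0.01,-0.02,2.0]},{"slide": [0.01,-0.02,2.18]},{"slide": [0.01,-0.02,2.18]},{"slide": [0.01,-0.02,2.18]}]'

```text
validation failed for argument at $.in...
```

Emit:
arm_command --increments '[{"slide": [0,0,0]},{"slide": [0,0,0]},{"slide": [0,0,0]},{"slide": [0,0,0]},{"slide": [0,0,0]},{"slide": [0,0,0]}]' --grip 0.2

```text
validation failed for argument at $.in...
```

```bash
python3 -c "
from h import *
plan((.6697,-.172,.055,-3.3),(.6653,-.0548,.055,-3.3),(.6653,-.0548,.031,-3.3))"
```

```text
t 1.95 p [ 0.6699 -0.1715  0.1609] yaw -3.4 w 0.799 f 0.0 ft [-1.1 -0.2  0.1]
(0.6697, -0.172, 0.055, -3.3) slide [-0.0, 0.01, 1.76] turn [0.0, -0.0, -0.01]
(0.6653, -0.0548, 0.055, -3.3) slide [-0.19, -1.94, 1.76] turn [0.0, -0.0, -0.01]
(0.6653, -0.0548, 0.031, -3.3) slide [-0.19, -1.94, 2.16] turn [0.0, -0.0, -0.01]
```

Emit:
arm_command --increments '[{"slide": [0,0,0.5],"turn": [0,0,0]},{"slide": [0.01,-0.02,1.0],"turn": [0,0,0]},{"slide": [0.01,-0.02,1.5],"turn": [0,0,0]},{"slide": [0.01,-0.02,2.0],"turn": [0,0,0]},{"slide": [0.01,-0.02,2.18],"turn": [0,0,0]},{"slide": [0.01,-0.02,2.18],"turn": [0,0,0]},{"slide": [0.01,-0.02,2.18],"turn": [0,0,0]}]'

```text
clock: 2.82
position: [0.6718, -0.1697, 0.031]
orientation: [[0.998, -0.058, 0.002], [-0.058, -0.998, -0.0], [0.002, 0.0, -1.0]]
ft_force: [-0.6, -0.3, -0.3]
width: 0.802
gripper_force: 0.0
```

Emit:
arm_command --increments '[{"slide": [0,0,0],"turn": [0,0,0]},{"slide": [0,0,0],"turn": [0,0,0]},{"slide": [0,0,0],"turn": [0,0,0]},{"slide": [0,0,0],"turn": [0,0,0]},{"slide": [0,0,0],"turn": [0,0,0]},{"slide": [0,0,0],"turn": [0,0,0]}]' --grip 0.2

```text
clock: 3.58
position: [0.6711, -0.1693, 0.0298]
orientation: [[0.998, -0.057, 0.0], [-0.057, -0.998, -0.0], [0.0, 0.0, -1.0]]
ft_force: [-0.7, -0.5, 2.5]
width: 0.39
gripper_force: 30.0
```

```bash
python3 -c "
from h import *
plan((.6697,-.172,.055,-3.3),(.6653,-.0548,.055,-3.3),(.6653,-.0548,.031,-3.3))"
```

```text
t 3.58 p [ 0.6711 -0.1693  0.0298] yaw -3.3 w 0.39 f 30.0 ft [-0.7 -0.5  2.5]
(0.6697, -0.172, 0.055, -3.3) slide [-0.02, 0.05, -0.42] turn [0.0, -0.0, 0.0]
(0.6653, -0.0548, 0.055, -3.3) slide [-0.21, -1.9, -0.42] turn [0.0, -0.0, 0.0]
(0.6653, -0.0548, 0.031, -3.3) slide [-0.21, -1.9, -0.02] turn [0.0, -0.0, 0.0]
```

Emit:
arm_command --increments '[{"slide": [0,0,-0.2],"turn": [0,0,0]},{"slide": [0,0,-0.4],"turn": [0,0,0]},{"slide": [-0.02,-0.2,-0.42],"turn": [0,0,0]},{"slide": [-0.05,-0.5,-0.42],"turn": [0,0,0]},{"slide": [-0.08,-0.8,-0.42],"turn": [0,0,0]},{"slide": [-0.11,-1.1,-0.42],"turn": [0,0,0]},{"slide": [-0.15,-1.4,-0.42],"turn": [0,0,0]},{"slide": [-0.18,-1.65,-0.42],"turn": [0,0,0]},{"slide": [-0.2,-1.82,-0.42],"turn": [0,0,0]},{"slide": [-0.21,-1.9,-0.42],"turn": [0,0,0]},{"slide": [-0.21,-1.9,-0.35],"turn": [0,0,0]},{"slide": [-0.21,-1.9,-0.25],"turn": [0,0,0]},{"slide": [-0.21,-1.9,-0.15],"turn": [0,0,0]},{"slide": [-0.21,-1.9,-0.07],"turn": [0,0,0]},{"slide": [-0.21,-1.9,-0.02],"turn": [0,0,0]},{"slide": [-0.21,-1.9,-0.01],"turn": [0,0,0]},{"slide": [-0.21,-1.9,-0.01],"turn": [0,0,0]},{"slide": [-0.21,-1.9,-0.01],"turn": [0,0,0]}]'

```text
clock: 5.82
position: [0.6651, -0.0548, 0.0305]
orientation: [[0.998, -0.057, 0.0], [-0.057, -0.998, -0.0], [0.0, -0.0, -1.0]]
ft_force: [-0.0, 0.2, -1.6]
width: 0.389
gripper_force: 30.0
```

Emit:
arm_command --increments '[{"slide": [0,0,0],"turn": [0,0,0]},{"slide": [0,0,0],"turn": [0,0,0]},{"slide": [0,0,0],"turn": [0,0,0]},{"slide": [0,0,0],"turn": [0,0,0]},{"slide": [0,0,-0.3],"turn": [0,0,0]},{"slide": [0,0,-0.8],"turn": [0,0,0]},{"slide": [0,0,-1.4],"turn": [0,0,0]},{"slide": [0,0,-2.0],"turn": [0,0,0]},{"slide": [0,0,-2.5],"turn": [0,0,0]},{"slide": [0,0,-2.8],"turn": [0,0,0]},{"slide": [0,0,-2.8],"turn": [0,0,0]}]' --grip 0.8

```text
clock: 7.2
position: [0.6656, -0.0548, 0.1999]
orientation: [[0.998, -0.057, 0.002], [-0.057, -0.998, -0.0], [0.002, 0.0, -1.0]]
ft_force: [0.8, -0.1, -0.8]
width: 0.796
gripper_force: 0.0
```

```bash
python3 -c "
from h import *
f=grab('side','s1.png')
plan((.678,.167,.15,40),(.678,.167,.003,40),(.678,.167,.15,-40))"
```

```text
t 7.25 p [ 0.6649 -0.0547  0.1984] yaw -3.3 w 0.8 f 0.0 ft [-0.8 -0.5 -0.3]
(0.678, 0.167, 0.15, 40) slide [0.0, -3.7, 0.81] turn [0.0, -0.0, -8.66]
(0.678, 0.167, 0.003, 40) slide [0.0, -3.7, 3.26] turn [0.0, -0.0, -8.66]
(0.678, 0.167, 0.15, -40) slide [0.0, -3.7, 0.81] turn [-0.0, -0.0, 7.34]
```

View pics/s1.png

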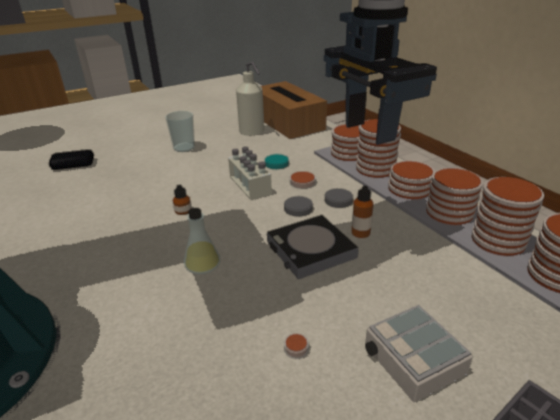

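Tall bottle stands behind the plate at (362,215), upright. Next is the large dish.

Emit:
arm_command --increments '[{"slide": [0,-0.6,0],"turn": [0,0,-1.5]},{"slide": [0,-1.4,0.1],"turn": [0,0,-3.5]},{"slide": [0,-2.2,0.3],"turn": [0,0,-5.5]},{"slide": [0,-3,0.5],"turn": [0,0,-7.5]},{"slide": [0,-3.6,0.7],"turn": [0,0,-9.2]},{"slide": [0,-3.7,0.81],"turn": [0,0,-9.66]},{"slide": [0,-3.7,0.81],"turn": [0,0,-9.66]},{"slide": [0,-3.7,0.81],"turn": [0,0,-9.66]},{"slide": [0,-3.7,0.81],"turn": [0,0,-9.66]}]' --grip 0.85

```text
clock: 8.38
position: [0.678, 0.1659, 0.1501]
orientation: [[0.708, 0.706, 0.0], [0.706, -0.708, 0.0], [0.0, 0.0, -1.0]]
ft_force: [0.2, -0.4, 0.2]
width: 0.85
gripper_force: 0.0
```

```bash
python3 - <<'E'
from m import *
f=grab('wrist','w2.png')
plan((.678,.167,.03,45),(.678,.167,.003,45))
c=f['color'].astype(int); m=red(c).astype(np.uint8)
n,l,s,ce=cv2.connectedComponentsWithStats(m)
for i in range(1,n):
    if s[i,4]>300: print(s[i],ce[i],onplane(f,[ce[i]],.015))
E
```

```text
t 8.43 p [0.678  0.1661 0.1501] yaw 44.9 w 0.846 f 0.0 ft [0.  0.3 0.3]
(0.678, 0.167, 0.03, 45) slide [0.01, -0.01, 2.0] turn [0.0, -0.01, -0.02]
(0.678, 0.167, 0.003, 45) slide [0.01, -0.01, 2.45] turn [0.0, -0.01, -0.02]
[ 336    0  116   55 4827] [393.09467578  22.55065258] [[0.85913768 0.20461938 0.015     ]]
[  463    25    97   138 11230] [515.69198575  94.75556545] [[0.90098709 0.08398793 0.015     ]]
[ 503  155   57   89 3903] [534.10274148 203.8580579 ] [[ 0.85539979 -0.01042513  0.015     ]]
[ 244  174   56   55 2415] [271.79544513 201.16853002] [[0.67998065 0.16883526 0.015     ]]
```

Emit:
arm_command --increments '[{"slide": [0.02,-0.01,0.5],"turn": [0,0,0]},{"slide": [0.03,-0.01,1.0],"turn": [0,0,0]},{"slide": [0.03,-0.01,1.5],"turn": [0,0,0]},{"slide": [0.03,-0.01,1.9],"turn": [0,0,0]},{"slide": [0.03,-0.01,2.15],"turn": [0,0,0]},{"slide": [0.03,-0.01,2.3],"turn": [0,0,0]},{"slide": [0.03,-0.01,2.42],"turn": [0,0,0]},{"slide": [0.03,-0.01,2.45],"turn": [0,0,0]},{"slide": [0.03,-0.01,2.45],"turn": [0,0,0]}]'

```text
clock: 9.55
position: [0.6789, 0.1687, 0.0031]
orientation: [[0.707, 0.707, 0.0], [0.707, -0.707, 0.0], [0.0, 0.0, -1.0]]
ft_force: [-0.2, -0.6, 0.0]
width: 0.854
gripper_force: 0.0
```

Emit:
arm_command --increments '[{"slide": [0,0,0],"turn": [0,0,0]},{"slide": [0,0,0],"turn": [0,0,0]},{"slide": [0,0,0],"turn": [0,0,0]},{"slide": [0,0,0],"turn": [0,0,0]},{"slide": [0,0,0],"turn": [0,0,0]}]' --grip 0.5

```text
clock: 10.18
position: [0.6788, 0.1687, 0.0031]
orientation: [[0.707, 0.707, 0.0], [0.707, -0.707, 0.0], [0.0, 0.0, -1.0]]
ft_force: [-1.4, -0.6, 5.5]
width: 0.648
gripper_force: 30.0
```

```bash
python3 -c "
from h import *
plan((.679,.168,.13,45),(.5575,-.0487,.13,-3.3),(.5575,-.0487,.0285,-3.3))"
```

```text
t 10.18 p [0.6788 0.1687 0.0031] yaw 45.0 w 0.648 f 30.0 ft [-1.4 -0.6  5.5]
(0.679, 0.168, 0.13, 45) slide [-0.01, 0.01, -2.12] turn [0.0, -0.0, 0.0]
(0.5575, -0.0487, 0.13, -3.3) slide [-3.99, 1.13, -2.12] turn [0.0, -0.0, 9.66]
(0.5575, -0.0487, 0.0285, -3.3) slide [-3.99, 1.13, -0.43] turn [0.0, -0.0, 9.66]
```

Emit:
arm_command --increments '[{"slide": [0,0,-0.2],"turn": [0,0,0]},{"slide": [0,0,-0.7],"turn": [0,0,0]},{"slide": [0,0,-1.4],"turn": [0,0,0]},{"slide": [0,0,-2.1],"turn": [0,0,0]},{"slide": [-0.3,0.1,-2.7],"turn": [0,0,0.8]},{"slide": [-0.9,0.25,-2.9],"turn": [0,0,2.2]},{"slide": [-1.6,0.45,-2.9],"turn": [0,0,3.9]},{"slide": [-2.3,0.65,-2.9],"turn": [0,0,5.6]},{"slide": [-3.0,0.85,-2.9],"turn": [0,0,7.3]},{"slide": [-3.6,1.02,-2.8],"turn": [0,0,8.7]},{"slide": [-3.99,1.13,-2.4],"turn": [0,0,9.66]},{"slide": [-3.99,1.13,-2.0],"turn": [0,0,9.66]},{"slide": [-3.99,1.13,-1.5],"turn": [0,0,9.66]},{"slide": [-3.99,1.13,-1.2],"turn": [0,0,9.66]},{"slide": [-3.99,1.13,-1.0],"turn": [0,0,9.66]},{"slide": [-3.99,1.13,-1.0],"turn": [0,0,9.66]},{"slide": [-3.99,1.13,-1.0],"turn": [0,0,9.66]}]'

```text
clock: 12.3
position: [0.5579, -0.0487, 0.0635]
orientation: [[0.998, -0.057, 0.001], [-0.057, -0.998, -0.0], [0.001, 0.0, -1.0]]
ft_force: [0.0, 0.2, -0.3]
width: 0.648
gripper_force: 30.0
```

```bash
python3 -c "
from h import *
plan((.5575,-.0487,.0285,-3.3)); grab('wrist','w3.png'); grab('side','s3.png')
cv2.imwrite('pics/c3.png',np.hstack([cv2.imread('pics/w3.png')[120:420,80:480],cv2.imread('pics/s3.png')[60:360,160:560]]))"
```

```text
t 12.3 p [ 0.5579 -0.0487  0.0635] yaw -3.3 w 0.648 f 30.0 ft [ 0.   0.2 -0.3]
(0.5575, -0.0487, 0.0285, -3.3) slide [-0.01, 0.0, 0.58] turn [0.0, -0.01, 0.0]
```

View pics/c3.png

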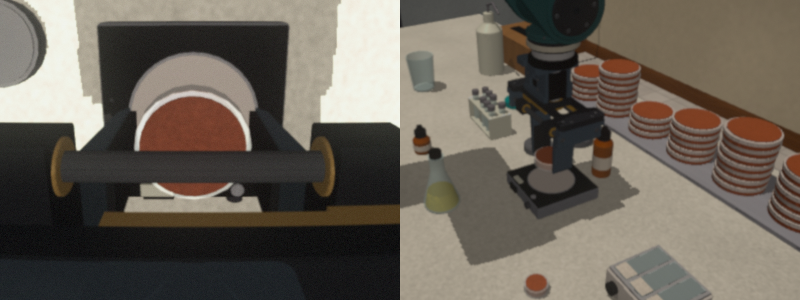

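Dish held level over the disc; the disc's far edge is visible behind it and the bottle stays clear.

Emit:
arm_command --increments '[{"slide": [0,0,0.15],"turn": [0,0,0]},{"slide": [0,0,0.3],"turn": [0,0,0]},{"slide": [-0.01,0,0.42],"turn": [0,0,0]},{"slide": [-0.01,0,0.52],"turn": [0,0,0]},{"slide": [-0.01,0,0.57],"turn": [0,0,0]},{"slide": [-0.01,0,0.58],"turn": [0,0,0]},{"slide": [-0.01,0,0.58],"turn": [0,0,0]},{"slide": [-0.01,0,0.58],"turn": [0,0,0]}]'

```text
clock: 13.4
position: [0.5568, -0.0486, 0.0281]
orientation: [[0.998, -0.057, 0.0], [-0.057, -0.998, -0.0], [0.0, 0.0, -1.0]]
ft_force: [-0.7, 0.3, 2.6]
width: 0.651
gripper_force: 30.0
```

Emit:
arm_command --increments '[{"slide": [0,0,0],"turn": [0,0,0]},{"slide": [0,0,0],"turn": [0,0,0]},{"slide": [0,0,0],"turn": [0,0,0]},{"slide": [0,0,0],"turn": [0,0,0]},{"slide": [0,0,-0.3],"turn": [0,0,0]},{"slide": [0,0,-0.8],"turn": [0,0,0]},{"slide": [0,0,-1.4],"turn": [0,0,0]},{"slide": [0,0,-2.0],"turn": [0,0,0]},{"slide": [0,0,-2.4],"turn": [0,0,0]},{"slide": [0,0,-2.4],"turn": [0,0,0]},{"slide": [0,0,-2.4],"turn": [0,0,0]}]' --grip 0.85

```text
clock: 14.78
position: [0.5563, -0.0486, 0.1717]
orientation: [[0.998, -0.058, -0.0], [-0.058, -0.998, 0.0], [-0.0, -0.0, -1.0]]
ft_force: [-0.5, 0.2, -0.7]
width: 0.851
gripper_force: 0.0
```

```bash
python3 - <<'E'
from m import *
f=grab('wrist','w4.png'); g=grab('side','s4.png')
plan((.4183,-.2226,.15,-3.3),(.4183,-.2226,.003,-3.3))
for F,b in((f,(150,120,420,400)),(g,(260,190,370,280))):
    for z,fn in((.040,red),):
        cn,a=blob(F,b,fn); print(a,cv2.minEnclosingCircle(cn.astype(np.float32)),cv2.fitEllipse(onplane(F,cn,z)[:,:2].astype(np.float32)))
E
```

```text
t 14.88 p [ 0.5561 -0.0485  0.1711] yaw -3.3 w 0.851 f 0.0 ft [-0.5 -0.5 -0.6]
(0.4183, -0.2226, 0.15, -3.3) slide [-2.13, 3.03, 0.35] turn [-0.0, 0.02, 0.0]
(0.4183, -0.2226, 0.003, -3.3) slide [-2.12, 3.03, 2.8] turn [-0.0, 0.02, 0.0]
2472 ((272.396240234375, 204.0), 28.276458740234375) ((0.5571573376655579, -0.04823657497763634), (0.050861939787864685, 0.05095705762505531), 121.36663818359375)
393 ((310.0, 232.5), 14.080227851867676) ((0.5563312768936157, -0.04871263727545738), (0.04824671149253845, 0.050198737531900406), 151.79896545410156)
```

Emit:
arm_command --increments '[{"slide": [-0.4,0.5,0],"turn": [0,0,0]},{"slide": [-0.9,1.2,0],"turn": [0,0,0]},{"slide": [-1.4,1.9,0.1],"turn": [0,0,0]},{"slide": [-1.8,2.5,0.2],"turn": [0,0,0]},{"slide": [-2.12,3.03,0.5],"turn": [0,0,0]},{"slide": [-2.12,3.03,0.8],"turn": [0,0,0]},{"slide": [-2.12,3.03,0.8],"turn": [0,0,0]},{"slide": [-2.12,3.03,0.8],"turn": [0,0,0]}]' --grip 0.62

```text
clock: 15.88
position: [0.4195, -0.2226, 0.1241]
orientation: [[0.998, -0.057, -0.0], [-0.057, -0.998, 0.0], [-0.0, -0.0, -1.0]]
ft_force: [-0.2, -0.1, 0.3]
width: 0.623
gripper_force: 0.0
```

```bash
python3 - <<'E'
from m import *
f=grab('wrist','w5.png')
plan((.4183,-.2226,.003,-3.3))
cn,a=blob(f,(200,130,340,330),red); print(a,cv2.minEnclosingCircle(cn.astype(np.float32)),cv2.fitEllipse(onplane(f,cn,.014)[:,:2].astype(np.float32)))
E
```

```text
t 15.93 p [ 0.4197 -0.2226  0.1243] yaw -3.3 w 0.621 f 0.0 ft [-0.   0.2 -0.2]
(0.4183, -0.2226, 0.003, -3.3) slide [-0.02, 0.0, 2.02] turn [0.0, -0.0, 0.01]
749 ((272.3709716796875, 211.0), 15.661087036132812) ((0.41948768496513367, -0.22205795347690582), (0.025682279840111732, 0.02601998671889305), 22.37190055847168)
```

Emit:
arm_command --increments '[{"slide": [-0.01,0,0.4],"turn": [0,0,0]},{"slide": [-0.01,0,0.9],"turn": [0,0,0]},{"slide": [-0.01,0,1.4],"turn": [0,0,0]},{"slide": [-0.01,0,1.75],"turn": [0,0,0]},{"slide": [-0.01,0,1.93],"turn": [0,0,0]},{"slide": [-0.01,0,2.01],"turn": [0,0,0]},{"slide": [-0.01,0,2.02],"turn": [0,0,0]},{"slide": [-0.01,0,2.02],"turn": [0,0,0]}]'

```text
clock: 16.92
position: [0.4191, -0.223, 0.0033]
orientation: [[0.998, -0.057, 0.001], [-0.057, -0.998, -0.0], [0.001, 0.0, -1.0]]
ft_force: [0.0, -0.8, 0.0]
width: 0.622
gripper_force: 0.0
```

Emit:
arm_command --increments '[{"slide": [0,0,0],"turn": [0,0,0]},{"slide": [0,0,0],"turn": [0,0,0]},{"slide": [0,0,0],"turn": [0,0,0]},{"slide": [0,0,0],"turn": [0,0,0]},{"slide": [0,0,0],"turn": [0,0,0]}]' --grip 0.2

```text
clock: 17.55
position: [0.4188, -0.2229, 0.0029]
orientation: [[0.998, -0.057, 0.0], [-0.057, -0.998, -0.0], [0.0, 0.0, -1.0]]
ft_force: [-1.4, 0.7, 5.7]
width: 0.371
gripper_force: 30.0
```

```bash
python3 -c "
from h import *
plan((.4183,-.2226,.15,-3.3),(.557,-.0484,.15,-3.3),(.557,-.0484,.043,-3.3))"
```

```text
t 17.55 p [ 0.4188 -0.2229  0.0029] yaw -3.3 w 0.371 f 30.0 ft [-1.4  0.7  5.7]
(0.4183, -0.2226, 0.15, -3.3) slide [-0.01, -0.0, -2.45] turn [0.0, -0.0, 0.0]
(0.557, -0.0484, 0.15, -3.3) slide [2.13, -3.04, -2.45] turn [0.0, -0.0, 0.0]
(0.557, -0.0484, 0.043, -3.3) slide [2.13, -3.04, -0.67] turn [0.0, -0.0, 0.0]
```

Emit:
arm_command --increments '[{"slide": [0,0,-0.2],"turn": [0,0,0]},{"slide": [0,0,-0.7],"turn": [0,0,0]},{"slide": [0,0,-1.4],"turn": [0,0,0]},{"slide": [0.1,-0.15,-2.0],"turn": [0,0,0]},{"slide": [0.4,-0.57,-2.4],"turn": [0,0,0]},{"slide": [0.8,-1.14,-2.45],"turn": [0,0,0]},{"slide": [1.25,-1.78,-2.45],"turn": [0,0,0]},{"slide": [1.7,-2.43,-2.45],"turn": [0,0,0]},{"slide": [2.0,-2.85,-2.3],"turn": [0,0,0]},{"slide": [2.13,-3.04,-1.9],"turn": [0,0,0]},{"slide": [2.13,-3.04,-1.4],"turn": [0,0,0]},{"slide": [2.13,-3.04,-1.1],"turn": [0,0,0]},{"slide": [2.13,-3.04,-1.0],"turn": [0,0,0]},{"slide": [2.13,-3.04,-1.0],"turn": [0,0,0]},{"slide": [2.13,-3.04,-1.0],"turn": [0,0,0]}]'

```text
clock: 19.42
position: [0.5573, -0.0482, 0.0637]
orientation: [[0.998, -0.058, 0.001], [-0.058, -0.998, -0.0], [0.001, 0.0, -1.0]]
ft_force: [0.6, -0.5, -0.4]
width: 0.374
gripper_force: 30.0
```

```bash
python3 -c "
from h import *
plan((.557,-.0484,.043,-3.3)); grab('wrist','w6.png'); grab('side','s6.png')
cv2.imwrite('pics/c6.png',np.hstack([cv2.imread('pics/w6.png')[120:420,80:480],cv2.imread('pics/s6.png')[60:360,160:560]]))"
```

```text
t 19.43 p [ 0.5573 -0.0482  0.0637] yaw -3.3 w 0.374 f 30.0 ft [ 0.6 -0.5 -0.4]
(0.557, -0.0484, 0.043, -3.3) slide [-0.01, 0.0, 0.34] turn [0.0, -0.01, -0.0]
```

View pics/c6.png

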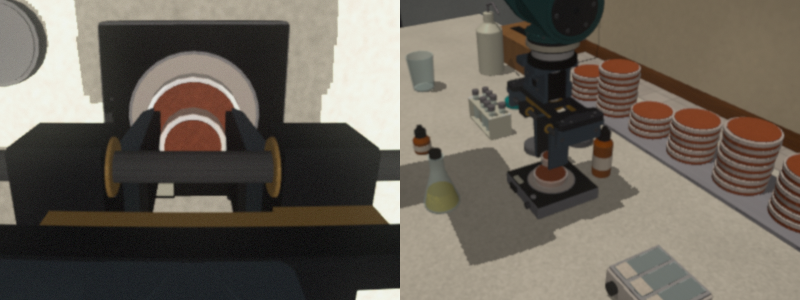

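The small dish is held level and centred over the large one. I lower it, release and lift off.

Emit:
arm_command --increments '[{"slide": [0,0,0.1],"turn": [0,0,0]},{"slide": [0,0,0.2],"turn": [0,0,0]},{"slide": [0,0,0.28],"turn": [0,0,0]},{"slide": [0,0,0.32],"turn": [0,0,0]},{"slide": [0,0,0.33],"turn": [0,0,0]},{"slide": [0,0,0.34],"turn": [0,0,0]},{"slide": [0,0,0.34],"turn": [0,0,0]}]'

```text
clock: 20.4
position: [0.5566, -0.048, 0.0428]
orientation: [[0.998, -0.057, -0.001], [-0.057, -0.998, 0.0], [-0.001, -0.0, -1.0]]
ft_force: [-6.0, 0.8, 14.4]
width: 0.376
gripper_force: 30.0
```

Emit:
arm_command --increments '[{"slide": [0,0,0],"turn": [0,0,0]},{"slide": [0,0,0],"turn": [0,0,0]},{"slide": [0,0,0],"turn": [0,0,0]},{"slide": [0,0,0],"turn": [0,0,0]},{"slide": [0,0,-0.3],"turn": [0,0,0]},{"slide": [0,0,-0.8],"turn": [0,0,0]},{"slide": [0,0,-1.4],"turn": [0,0,0]},{"slide": [0,0,-2.0],"turn": [0,0,0]},{"slide": [0,0,-2.7],"turn": [0,0,0]},{"slide": [0,0,-2.7],"turn": [0,0,0]},{"slide": [0,0,-2.7],"turn": [0,0,0]}]' --grip 0.62

```text
clock: 21.78
position: [0.5565, -0.048, 0.2046]
orientation: [[0.998, -0.057, 0.0], [-0.057, -0.998, -0.0], [0.0, 0.0, -1.0]]
ft_force: [0.5, 0.1, 0.0]
width: 0.626
gripper_force: 0.0
```

```bash
python3 - <<'E'
from m import *
f=grab('wrist','w7.png'); 
plan((.4073,.1985,.2,90),(.4073,.1985,.004,90))
c=f['color']; print('ok')
E
```

```text
t 21.82 p [ 0.5562 -0.0479  0.2039] yaw -3.3 w 0.617 f 0.0 ft [0.3 0.9 0. ]
(0.4073, 0.1985, 0.2, 90) slide [-2.71, -3.96, 0.07] turn [-0.01, 0.01, -18.66]
(0.4073, 0.1985, 0.004, 90) slide [-2.71, -3.96, 3.33] turn [-0.01, 0.01, -18.66]
ok
```

View pics/w7.png

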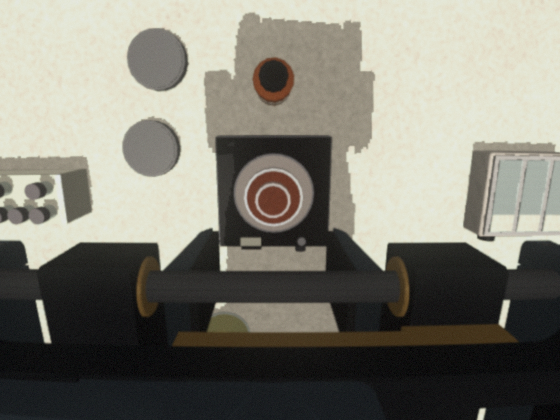

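Dishes are concentric at (273,197) on the disc, with the tall bottle at (273,78). Next is the short bottle.

Emit:
arm_command --increments '[{"slide": [-0.3,-0.4,0],"turn": [0,0,-2]},{"slide": [-0.6,-0.9,0],"turn": [0,0,-4]},{"slide": [-0.9,-1.3,0],"turn": [0,0,-6]},{"slide": [-1.2,-1.7,0],"turn": [0,0,-8]},{"slide": [-1.5,-2.2,0],"turn": [0,0,-10]},{"slide": [-1.8,-2.6,0],"turn": [0,0,-12]},{"slide": [-2.1,-3.0,0],"turn": [0,0,-14]},{"slide": [-2.4,-3.5,0.1],"turn": [0,0,-16]},{"slide": [-2.6,-3.8,0.4],"turn": [0,0,-18]},{"slide": [-2.71,-3.96,0.8],"turn": [0,0,-18.66]},{"slide": [-2.71,-3.96,1.1],"turn": [0,0,-18.66]},{"slide": [-2.71,-3.96,1.1],"turn": [0,0,-18.66]},{"slide": [-2.71,-3.96,1.1],"turn": [0,0,-18.66]}]' --grip 0.75

```text
clock: 23.45
position: [0.4081, 0.1985, 0.1385]
orientation: [[0.0, 1.0, -0.0], [1.0, -0.0, -0.0], [-0.0, -0.0, -1.0]]
ft_force: [0.9, 0.2, -0.6]
width: 0.752
gripper_force: 0.0
```

```bash
python3 - <<'E'
from m import *
f=grab('wrist','w8.png')
plan((.4073,.1985,.005,90))
v,u=np.mgrid[100:260,200:350]; P=depthpts(f,np.c_[u.ravel(),v.ravel()])
k=P[(P[:,2]>.035)&(P[:,2]<.07)]; print(len(k)); k=k[k[:,2]>k[:,2].max()-.03]; print(k[:,:2].min(0),k[:,:2].max(0),k[:,2].max())
E
```

```text
t 23.5 p [0.4084 0.1985 0.1388] yaw 90.0 w 0.748 f 0.0 ft [-0.9  0.3  0.3]
(0.4073, 0.1985, 0.005, 90) slide [-0.0, -0.02, 2.23] turn [0.0, -0.0, -0.0]
779
[0.39717927 0.18882592] [0.4202403  0.21288414] 0.061444254632740225
```

View pics/w8.png

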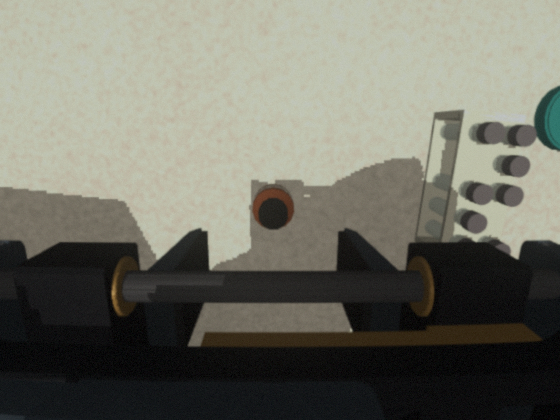

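The short bottle is at (273,205), centred between the fingers (about 207 and 338).

Emit:
arm_command --increments '[{"slide": [0.02,0,0.5],"turn": [0,0,0]},{"slide": [0.02,0,1.0],"turn": [0,0,0]},{"slide": [0.02,0,1.5],"turn": [0,0,0]},{"slide": [0.02,0,1.9],"turn": [0,0,0]},{"slide": [0.02,0,2.12],"turn": [0,0,0]},{"slide": [0.02,0,2.22],"turn": [0,0,0]},{"slide": [0.02,0,2.23],"turn": [0,0,0]},{"slide": [0.02,0,2.23],"turn": [0,0,0]}]'

```text
clock: 24.5
position: [0.4085, 0.1999, 0.0052]
orientation: [[-0.0, 1.0, 0.001], [1.0, 0.0, 0.0], [0.0, 0.001, -1.0]]
ft_force: [0.2, 0.2, 0.0]
width: 0.752
gripper_force: 0.0
```

Emit:
arm_command --increments '[{"slide": [0,0,0],"turn": [0,0,0]},{"slide": [0,0,0],"turn": [0,0,0]},{"slide": [0,0,0],"turn": [0,0,0]},{"slide": [0,0,0],"turn": [0,0,0]},{"slide": [0,0,0],"turn": [0,0,0]},{"slide": [0,0,0],"turn": [0,0,0]}]' --grip 0.2

```text
clock: 25.25
position: [0.4081, 0.1998, 0.0046]
orientation: [[-0.0, 1.0, 0.0], [1.0, 0.0, 0.0], [0.0, 0.0, -1.0]]
ft_force: [0.3, 0.0, 2.8]
width: 0.389
gripper_force: 30.0
```

```bash
python3 -c "
from h import *
plan((.408,.2,.2,90),(.5498,-.1835,.2,90),(.5498,-.1835,.0055,90))"
```

```text
t 25.25 p [0.4081 0.1998 0.0046] yaw 90.0 w 0.389 f 30.0 ft [0.3 0.  2.8]
(0.408, 0.2, 0.2, 90) slide [0.0, -0.0, -3.26] turn [0.0, -0.0, 0.0]
(0.5498, -0.1835, 0.2, 90) slide [-6.39, 2.36, -3.26] turn [0.0, -0.0, 0.0]
(0.5498, -0.1835, 0.0055, 90) slide [-6.39, 2.36, -0.02] turn [0.0, -0.0, 0.0]
```

Emit:
arm_command --increments '[{"slide": [0,0,-0.2],"turn": [0,0,0]},{"slide": [0,0,-0.7],"turn": [0,0,0]},{"slide": [0,0,-1.4],"turn": [0,0,0]},{"slide": [0,0,-2.1],"turn": [0,0,0]},{"slide": [0,0,-2.8],"turn": [0,0,0]},{"slide": [-0.3,0.1,-3.26],"turn": [0,0,0]},{"slide": [-0.9,0.33,-3.26],"turn": [0,0,0]},{"slide": [-1.6,0.6,-3.26],"turn": [0,0,0]},{"slide": [-2.3,0.85,-3.26],"turn": [0,0,0]},{"slide": [-3.0,1.1,-3.26],"turn": [0,0,0]},{"slide": [-3.7,1.37,-3.26],"turn": [0,0,0]},{"slide": [-4.4,1.63,-3.26],"turn": [0,0,0]},{"slide": [-5.1,1.88,-3.26],"turn": [0,0,0]},{"slide": [-5.7,2.1,-3.26],"turn": [0,0,0]},{"slide": [-6.2,2.3,-3.26],"turn": [0,0,0]},{"slide": [-6.39,2.36,-3.26],"turn": [0,0,0]},{"slide": [-6.39,2.36,-3.0],"turn": [0,0,0]},{"slide": [-6.39,2.36,-2.8],"turn": [0,0,0]},{"slide": [-6.39,2.36,-2.8],"turn": [0,0,0]}]'

```text
clock: 27.62
position: [0.5486, -0.1825, 0.171]
orientation: [[-0.001, 1.0, -0.003], [1.0, 0.001, 0.001], [0.001, -0.003, -1.0]]
ft_force: [-0.3, 0.2, -0.3]
width: 0.39
gripper_force: 30.0
```

```bash
python3 -c "
from h import *
plan((.5498,-.1835,.0055,90))"
```

```text
t 27.62 p [ 0.5486 -0.1825  0.171 ] yaw 90.1 w 0.39 f 30.0 ft [-0.3  0.2 -0.3]
(0.5498, -0.1835, 0.0055, 90) slide [-0.02, 0.03, 2.76] turn [-0.03, -0.01, 0.01]
```

Emit:
arm_command --increments '[{"slide": [-0.01,0.01,0.5],"turn": [0,0,0]},{"slide": [-0.01,0.01,1.1],"turn": [0,0,0]},{"slide": [-0.01,0.01,1.7],"turn": [0,0,0]},{"slide": [-0.01,0.01,2.2],"turn": [0,0,0]},{"slide": [-0.01,0.01,2.5],"turn": [0,0,0]},{"slide": [-0.01,0.01,2.65],"turn": [0,0,0]},{"slide": [-0.01,0.01,2.73],"turn": [0,0,0]},{"slide": [-0.01,0.01,2.77],"turn": [0,0,0]},{"slide": [-0.01,0.01,2.77],"turn": [0,0,0]},{"slide": [-0.01,0.01,2.77],"turn": [0,0,0]}]'

```text
clock: 28.88
position: [0.5506, -0.1844, 0.0068]
orientation: [[-0.0, 1.0, 0.001], [1.0, 0.0, -0.0], [-0.0, 0.001, -1.0]]
ft_force: [-0.3, -0.2, 0.1]
width: 0.39
gripper_force: 30.0
```

Emit:
arm_command --increments '[{"slide": [0,0,0],"turn": [0,0,0]},{"slide": [0,0,0],"turn": [0,0,0]},{"slide": [0,0,0],"turn": [0,0,0]},{"slide": [0,0,0],"turn": [0,0,0]},{"slide": [0,0,-0.3],"turn": [0,0,0]},{"slide": [0,0,-0.8],"turn": [0,0,0]},{"slide": [0,0,-1.4],"turn": [0,0,0]},{"slide": [0,0,-2.1],"turn": [0,0,0]},{"slide": [0,0,-2.8],"turn": [0,0,0]},{"slide": [0,0,-3.4],"turn": [0,0,0]},{"slide": [-0.6,0,-3.8],"turn": [0,0,0]},{"slide": [-1.4,0,-4],"turn": [0,0,0]},{"slide": [-2.2,-0.2,-4],"turn": [0,0,0]},{"slide": [-3,-0.5,-4],"turn": [0,0,0]},{"slide": [-3.8,-0.8,-4],"turn": [0,0,0]},{"slide": [-4.6,-1.1,-4],"turn": [0,0,0]},{"slide": [-5,-1.2,-4],"turn": [0,0,0]},{"slide": [-5,-1.2,-4],"turn": [0,0,0]},{"slide": [-5,-1.2,-4],"turn": [0,0,0]}]' --grip 0.8

```text
clock: 31.25
position: [0.4787, -0.4832, 0.2466]
orientation: [[-0.001, 1.0, 0.0], [1.0, 0.001, 0.0], [0.0, 0.0, -1.0]]
ft_force: [-0.1, 0.5, -0.2]
width: 0.799
gripper_force: 0.0
```

```bash
python3 - <<'E'
from m import *
t=grab('top','t9.png'); plan()
v,u=np.mgrid[0:420,0:560]; P=depthpts(t,np.c_[u.ravel(),v.ravel()])
O=np.array([.5575,-.0487]); X=np.array([.9983,-.058]); Y=np.array([.058,.9983])
for n,c,lo in [('tall',(.6653,-.0548),.092),('short',(.5498,-.1835),.042),('flask',(.379,.0215),.095)]:
    k=P[(np.hypot(*(P[:,:2]-c).T)<.045)&(P[:,2]>lo)]; m=(k[:,:2].min(0)+k[:,:2].max(0))/2
    print(n,len(k),m.round(4),'plate frame',((m-O)@X).round(4),((m-O)@Y).round(4),k[:,2].max().round(4))
cn,a=blob(t,(305,175,350,220),red); print(a,cv2.minEnclosingCircle(onplane(t,cn,.04)[:,:2].astype(np.float32)))
E
```

```text
t 31.3 p [ 0.4788 -0.4831  0.2465] yaw 90.1 w 0.801 f 0.0 ft [ 0.7 -0.5  0.5]
tall 41 [ 0.6644 -0.0548] plate frame 0.1071 0.0001 0.1021
short 126 [ 0.5498 -0.1828] plate frame 0.0 -0.1343 0.0621
flask 181 [0.3782 0.0217] plate frame -0.1831 0.0599 0.1085
242 ((0.5560659766197205, -0.04808050021529198), 0.02578156627714634)
```

View pics/t9.png

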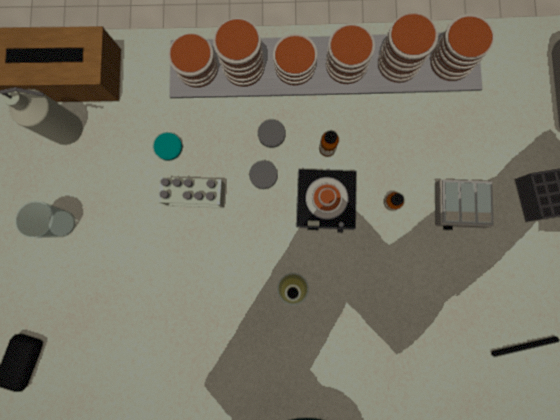

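The top view shows the dishes stacked on the disc at (327,197), the tall bottle at (330,141), the short bottle at (395,200), and the flask unmoved at (292,288). All measured positions are well inside the limits.

```bash
python3 -c "
from plant import bot
print(bot.job_done())"
```

```text
the job is handed in; nothing more can be done
None
```

The job is handed in at about 31 s: the last top view put both dishes on the disc and both bottles at their spots, all within the limits, with the flask still in place; the hand-in returned no verdict.

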